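# Make up two sampling kits at the laboratory bench

## Robot

A 6-joint arm with a two-finger parallel gripper is mounted at the origin on the work surface. World frame = base frame: x ahead of the robot, y to its left, z up, the work surface at z = 0. Lengths are in m, angles in rad, forces in N, time in s.
With the tool pointing down it reaches from about 0.2 to 0.875 m from the base axis. Payload 3.4 kg.
Tool frame: the origin (TCP) lies midway between the tips of the shut fingers; the grasp point (between the pads) lies 19 mm behind it; z points along the fingers, y is the line along which they close (so a half turn about z gives the same grasp; the last joint's range is limited). The gripper opens to 94 mm and grips with 3 to 60 N. Pads are 16 mm wide; open, the fingers measure 119 mm over their backs; the gripper's body (75 mm by 177 mm) begins 78 mm behind the grasp point.
Start: joints at [1.188, 0.276, 1.505, -0, 1.361, -0.121], TCP at [0.149, 0.555, 0.205] pointing down, gripper open.
Joint ranges: [-2.89, 2.89], [-0.75, 2.08], [0.22, 2.7], [-1.18, 4.32], [0.11, 2.71], [-2.7, 2.7]. Speed limits (rad/s): [2.57, 2.57, 3.14, 3.14, 3.14, 3.14].

## Interface

Orientations are given as a rotation vector (axis times angle).
In Python, from station import robot gives the robot as it stands. The module is installed in compiled form; this text tells all that it offers. Calls block until the motion is done:
- robot.move_ptp(position, orientation): joint-space move of the TCP to a pose.
- robot.move_straight(position, rot=None, max_speed=0.15, max_force=None): straight line of the TCP; rot=None keeps the orientation; max_speed is the mean speed in m/s. With max_force (N) it stops when the force on the tool has changed by that much, and returns True; else False.
- robot.set_joints(angles): joint-space move.
- robot.command_gripper(opening, newtons=None): finger opening in m; newtons is the grip in N (None keeps the last); returns when the fingers have stopped.
- robot.pause(seconds).
- robot.solve_ik(position, orientation): joint angles nearest the present ones, or None.
- robot.observe(): the state.
- robot.read_camera(name): name is "scene" or "top" or "wrist"; returns the picture (420x560x3 uint8, red, green, blue); there is no depth.
- robot.camera_params(name): a dict with "mtx" (3x3 intrinsics, pixels), "xyz" and "rotation" of the camera in the world; the wrist camera has in their place "T_tool_cam" (4x4, takes a point from camera to tool coordinates, whose origin is the TCP and whose axes are the flange's). Camera axes: x right, y down, z forward; pixel columns grow to the right and rows downward; lengths in m; the calibration is good to about 2 mm. The wrist camera is an equidistant fisheye: a pixel r from the principal point sees the ray r / f radians off the axis. A picture is of the moment at which its call begins: read the wrist's pose just before it. camera_params takes no time and is no camera call.
A pose or a line that the arm cannot do raises robot.Unreachable and nothing moves.
- robot.job_done(): hands the job in; it is judged then, once.
Trained networks look in the newest picture that a camera, given by its name, has taken for a name from the list of things; names that differ only in an ending like _2 or _b are one class to them, and where a whole thing is asked for, a point or a joint stands for the part that bears it (a point fixed in the world has none). Each returns a list of dicts, best first, with "p" (0 to 1); they miss things now and then, are a little off and sometimes report something else, mostly with a low value. They report only what shows in the picture. A call takes as long as a camera call. They do not tell look-alikes from the thing itself.
- robot.look_for(camera, query): "xyz" ([x, y, z] in m, in world coordinates, good to about 4 mm: the middle of the surface that is visible of it).
The state is a dict: "time": time; "joint_pos": joint angles; "qd": joint speeds; "joint_efforts": joint torques, N m; "tcp_pos": TCP position; "tcp_rot": TCP orientation; "wrist_force": force on the tool from outside, world axes, zero at the start; "ft_torque": the same for the moment, N m; "opening": finger opening in m; "gripper_force": force on a finger pad.
Only numpy, scipy, OpenCV 4.12 (cv2) and the standard library are available. Lean on these libraries where they do the work, as an engineer would, in place of code of your own. Each camera call takes 0.05 s, during which the arm holds its last target. There are 200 camera calls.

## Task

Make up the two kits from the stock on the bench: in the blue tray, the red-capped bottle in the small black-floored pocket and the petri dish flat in the large pocket, with the yellow-capped vial standing on the middle of the dish's lid; in the orange tray, the white-capped bottle in the small black-floored pocket and the green-lidded jar in the large pocket. Everything stands upright on the tray floor (the vial on the dish) and is set down, not dropped. Leave the black-capped bottle, the flask and the mortar where they are.

Things in the scene. Friction and masses are not known exactly. Their poses are not given: they have to be found in the camera images.
- bottle_red: Reagent bottle of brown glass, upright, 105 mm tall: straight round body 48 mm in diameter up to 72 mm (paper band round it from 20 to 55 mm), sloping shoulder, and a round red cap 31 mm in diameter from 85 mm to the top. About 0.16 kg, loose. Origin: centre of the underside, z up.
- bottle_white: Reagent bottle of brown glass, upright, 105 mm tall: straight round body 48 mm in diameter up to 72 mm (paper band round it from 20 to 55 mm), sloping shoulder, and a round white cap 31 mm in diameter from 85 mm to the top. About 0.16 kg, loose. Origin: centre of the underside, z up.
- bottle_black: Reagent bottle of brown glass, upright, 105 mm tall: straight round body 48 mm in diameter up to 72 mm (paper band round it from 20 to 55 mm), sloping shoulder, and a round black cap 31 mm in diameter from 85 mm to the top. About 0.16 kg, loose. Origin: centre of the underside, z up. Belongs to no kit; it stays where it is, among the stock.
- dish: Closed petri dish, pale blue-grey glass with an orange-brown disc on the flat lid; 60 mm in diameter at the lid (upper half), 58 mm below, 22 mm tall, lying flat, about 0.05 kg, loose. Origin: centre of the underside, z up.
- jar: White round jar with a green lid: body 52 mm in diameter, lid 54 mm in diameter from 44 mm up to the top at 60 mm, upright, about 0.09 kg, loose. Origin: centre of the underside, z up.
- vial: Small pale grey round vial with a yellow cap: body 32 mm in diameter, cap 35 mm in diameter from 28 mm up to the top at 42 mm, upright, about 0.03 kg, loose. Origin: centre of the underside, z up.
- tray_blue: Blue kit tray, fixed, 198 mm (its x) by 94 mm (its y); floor and walls 4 mm thick, wall tops 14 mm above the bench. A cross wall parts it into a small black-floored pocket (74 x 86 mm inside, centre at tray x = -58 mm, y = 0) and a large blue pocket (112 x 86 mm inside, centre at tray x = +39 mm, y = 0). Left or right of the stock, either way round. Origin: centre of the underside.
- tray_orange: Orange kit tray, fixed, 198 mm (its x) by 94 mm (its y); floor and walls 4 mm thick, wall tops 14 mm above the bench. A cross wall parts it into a small black-floored pocket (74 x 86 mm inside, centre at tray x = -58 mm, y = 0) and a large orange pocket (112 x 86 mm inside, centre at tray x = +39 mm, y = 0). Left or right of the stock, either way round. Origin: centre of the underside.
- flask: Bystander: green glass conical flask with a cork, 72 mm in diameter at the foot, 104 mm tall, loose, beyond the stock. Origin: centre of the underside.
- mortar: Bystander: white ceramic bowl (mortar), 90 mm in diameter at the rim, 50 mm tall, loose, beyond the stock. Origin: centre of the underside.
Not all that is in view belongs to the job. Leave any pink or purple look-alike of the bottle_red alone. Of the things shaped like the jar, the white one is meant.

How it is judged:
At the end, for the whole second after the job is handed in: Blue tray: red-capped bottle on the small pocket's floor, dish on the large one's, vial on the dish within 14 mm of its axis. Orange tray: white-capped bottle in the small, jar in the large pocket. All within 0.1 rad of upright, at rest. Black-capped bottle, flask, mortar moved under 20 mm (x of bottle_red in the frame of tray_blue between -0.095 and -0.021 m and y of bottle_red in the frame of tray_blue between -0.043 and 0.043 m and z of bottle_red in the frame of tray_blue between 0.001 and 0.008 m and x of dish in the frame of tray_blue between -0.017 and 0.095 m and y of dish in the frame of tray_blue between -0.043 and 0.043 m and z of dish in the frame of tray_blue between 0.001 and 0.008 m and x of bottle_white in the frame of tray_orange between -0.095 and -0.021 m and y of bottle_white in the frame of tray_orange between -0.043 and 0.043 m and z of bottle_white in the frame of tray_orange between 0.001 and 0.008 m and x of jar in the frame of tray_orange between -0.017 and 0.095 m and y of jar in the frame of tray_orange between -0.043 and 0.043 m and z of jar in the frame of tray_orange between 0.001 and 0.008 m and horizontal distance between vial and dish below 0.014 m and z of vial in the frame of dish between 0.018 and 0.026 m and angle between each of bottle_red, bottle_white, dish, jar, vial's own z axis and vertical below 0.1 rad and linear speed of each of bottle_red, bottle_white, dish, jar, vial below 0.02 m/s and distance of each of bottle_black, flask, mortar from where it was at the start of the episode below 0.02 m); the robot touches nothing.
It fails at once if the black-capped bottle, the flask or the mortar is moved by more than 20 mm (distance of any of bottle_black, flask, mortar from where it was at the start of the episode above 0.02 m).
It fails at once if a thing is dropped (it falls freely at more than 0.7 m/s, about 25 mm of fall, with no finger on it) ((linear speed of bottle_red above 0.7 m/s and contact force between bottle_red and the fingers below 0.05 N) or (linear speed of bottle_white above 0.7 m/s and contact force between bottle_white and the fingers below 0.05 N) or (linear speed of dish above 0.7 m/s and contact force between dish and the fingers below 0.05 N) or (linear speed of jar above 0.7 m/s and contact force between jar and the fingers below 0.05 N) or (linear speed of vial above 0.7 m/s and contact force between vial and the fingers below 0.05 N)).
It also fails if it takes over 120 s, if anything falls off the work surface, if the arm or the gripper's body presses on something with over 40 N, if the wrist force passes 120 N, or if a joint passes its speed limit or range.

## Working session

There is one attempt and no reset: what is moved stays moved. The work goes in short steps, each a Python script; the robot and the scene stay as the last script left them, time stands still between calls to the robot, and variables do not carry over. Pictures are saved under pics/ and viewed, at most 14 in all, crops included, and the job is handed in when it is done.

```bash
mkdir -p pics; ls
python3 - <<'E'
from station import robot
import cv2, numpy as np
for c in ("scene","top"):
    im=robot.read_camera(c); cv2.imwrite(f"pics/{c}0.png",im[:,:,::-1])
    p=robot.camera_params(c); print(c,np.round(p["mtx"],1).tolist(),np.round(p["xyz"],3),np.round(p["rotation"],3).tolist())
for n in "bottle_red bottle_white bottle_black dish jar vial tray_blue tray_orange flask mortar".split():
    print(n,[(np.round(d["xyz"],3).tolist(),round(d["p"],2)) for d in robot.look_for("top",n)[:5]])
o=robot.observe(); print(o["time"],o["tcp_rot"])
E
```

```text
pics
scene [[543.3, 0.0, 278.9], [0.0, 543.3, 203.9], [0.0, 0.0, 1.0]] [ 1.218 -0.424  0.657] [-2.014, -1.094, 0.502]
top [[488.0, 0.0, 275.5], [0.0, 488.0, 211.6], [0.0, 0.0, 1.0]] [ 0.334 -0.012  1.07 ] [-2.127, 2.087, -0.222]
bottle_red [([0.352, -0.188, 0.078], 0.79), ([0.476, -0.099, 0.08], 0.71), ([0.383, -0.081, 0.079], 0.66), ([0.505, -0.278, 0.008], 0.46)]
bottle_white [([0.476, -0.014, 0.081], 0.56)]
bottle_black [([0.602, 0.117, 0.079], 0.81)]
dish [([0.47, 0.114, 0.021], 0.97)]
jar [([0.716, 0.025, 0.06], 0.89), ([0.612, -0.015, 0.064], 0.78)]
vial [([0.596, -0.116, 0.039], 0.72)]
tray_blue [([0.501, 0.292, 0.005], 0.61), ([0.502, -0.281, 0.003], 0.56)]
tray_orange [([0.504, -0.28, 0.005], 0.79), ([0.747, 0.15, 0.045], 0.53)]
flask [([0.749, 0.151, 0.044], 0.97)]
mortar [([0.761, -0.154, 0.034], 0.62), ([0.472, 0.115, 0.023], 0.4)]
0.6 [4.10126089e-01 3.11469921e+00 1.09339162e-04]
```

View pics/top0.png

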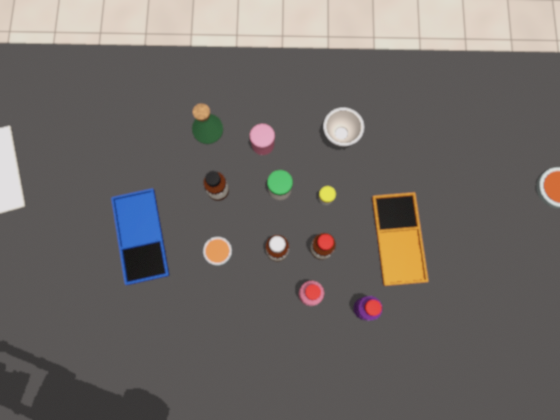

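View pics/scene0.png

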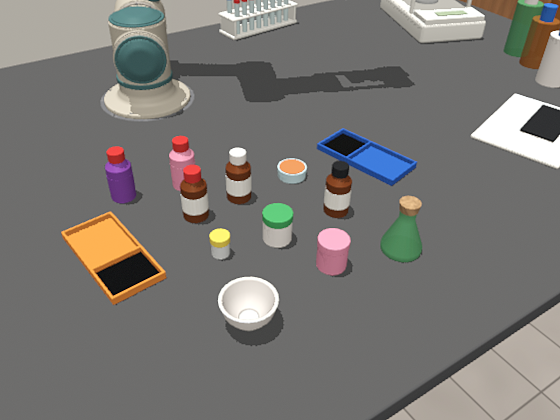

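Candidates by top-view pixel:
- **Red cap:** brown bottle (324,243), pink (312,293) and purple (370,308). I choose the brown one.
- **Jar shape:** green lid (280,183) and pink (262,137). I choose the green-lidded white one.
- **White and black caps:** (277,246) and (214,182).
- **Other things:** dish (217,251), vial (327,194).
- **Trays:** blue tray's black pocket at (144,261), orange tray's at (397,212).

Next I'll measure these by colour and check the choice in a close crop.

```bash
cat > h.py <<'E'
from station import robot
import cv2, numpy as np
from scipy.spatial.transform import Rotation as R
def plane(cam,uv,z):
    p=robot.camera_params(cam); Rm=R.from_rotvec(p["rotation"]).as_matrix() if np.size(p["rotation"])==3 else np.array(p["rotation"])
    d=Rm@np.linalg.solve(p["mtx"],[uv[0],uv[1],1.]); c=np.array(p["xyz"]); return (c+d*(z-c[2])/d[2])[:2]
HSV={"red":[(0,150,90),(9,255,255)],"orange":[(10,150,120),(20,255,255)],"yellow":[(25,130,120),(35,255,255)],
 "green":[(50,150,90),(75,255,255)],"blue":[(105,150,80),(125,255,255)],"white":[(0,0,190),(180,40,255)],"dorange":[(5,120,120),(18,255,255)]}
def blob(im,col,uv,r=14):
    """minAreaRect of the colour's pixels in a window about uv"""
    m=cv2.inRange(cv2.cvtColor(im,cv2.COLOR_RGB2HSV),*map(np.array,HSV[col])); w=np.zeros_like(m)
    cv2.rectangle(w,(int(uv[0]-r),int(uv[1]-r)),(int(uv[0]+r),int(uv[1]+r)),255,-1)
    return cv2.minAreaRect(cv2.findNonZero(m&w))
def tray(im,col,uv,black):
    b=blob(im,col,uv,62); q=np.array([plane("top",p,0.012) for p in cv2.boxPoints(b)])
    c=q.mean(0); e=[q[1]-q[0],q[2]-q[1]]; e.sort(key=np.linalg.norm); s=[np.linalg.norm(v) for v in e]
    x=e[1]/s[1]; x*=-np.sign(x@(plane("top",black,0.004)-c)); return c,np.arctan2(x[1],x[0]),s
def tp(c,a,x,y=0): return c+np.array([np.cos(a)*x-np.sin(a)*y,np.sin(a)*x+np.cos(a)*y])
def rot(close):
    """tool down, fingers closing along world angle `close`; of the half turns the one with the last joint nearer 0"""
    y=np.array([np.cos(close),np.sin(close),0]); z=np.array([0,0,-1.]); return R.from_matrix(np.c_[np.cross(y,z),y,z]).as_rotvec()
def best(xy,z,close):
    o=[(abs(j[5]),r) for r in (rot(close),rot(close+np.pi)) for j in [robot.solve_ik([*xy,z],r)] if j is not None]
    return min(o,key=lambda t:t[0])[1]
UP=0.21
def pick(xy,z,close,op,n):
    r=best(xy,z,close); robot.command_gripper(op); robot.move_ptp([*xy,UP],r)
    robot.move_straight([*xy,z],max_speed=0.15); robot.command_gripper(0.0,n)
    robot.move_straight([*xy,UP],max_speed=0.15); o=robot.observe(); print("held",round(o["opening"],4),o["gripper_force"],round(o["time"],1))
def place(xy,z,close,op):
    r=best(xy,z,close); robot.move_ptp([*xy,UP],r); robot.move_straight([*xy,z+0.02],max_speed=0.15)
    hit=robot.move_straight([*xy,z-0.004],max_speed=0.02,max_force=2.5); t=robot.observe()["tcp_pos"]; robot.pause(0.2)
    robot.command_gripper(op); robot.pause(0.2); robot.move_straight([*xy,UP],max_speed=0.12)
    print("placed hit",hit,"tcp z",round(t[2],4),"want",z,round(robot.observe()["time"],1))
E
python3 - <<'E'
from h import *
im=robot.read_camera("top")
for n,c,uv,z in [("bottle_red","red",(325,242),.095),("bottle_white","white",(277,242),.1),("jar","green",(280,182),.053),("vial","yellow",(327,194),.036),("dish","dorange",(217,251),.022),("pink","red",(313,292),.095)]:
    b=blob(im,c,uv); print(n,np.round(plane("top",b[0],z),4),np.round(b[0],1),np.round(b[1],1))
print(tray(im,"blue",(140,236),(144,261))); print(tray(im,"orange",(400,239),(397,212)))
cv2.imwrite("pics/crop.png",cv2.resize(im[120:330,190:400,::-1],(600,600),interpolation=cv2.INTER_CUBIC))
E
```

```text
bottle_red [ 0.4801 -0.1053] [324. 244.] [19.8 21.2]
bottle_white [ 0.4786 -0.0107] [277.  243.5] [13. 14.]Traceback (most recent call last):
  File "<stdin>", line 4, in <module>
  File "h.py", line 13, in blob
    return cv2.minAreaRect(cv2.findNonZero(m&w))
           ~~~~~~~~~~~~~~~^^^^^^^^^^^^^^^^^^^^^^
cv2.error: OpenCV(4.12.0) /io/opencv/modules/imgproc/src/convhull.cpp:143: error: (-215:Assertion failed) total >= 0 && (depth == CV_32F || depth == CV_32S) in function 'convexHull'
```

```bash
sed -i 's/"red":\[(0,150,90)/"red":[(0,150,150)/; s/"green":\[(50,150,90),(75/"green":[(45,100,70),(90/' h.py
python3 - <<'E'
from h import *
im=robot.read_camera("top"); print(im[182,280],im[242,325],im[194,327])
cv2.imwrite("pics/crop.png",cv2.resize(im[120:330,190:400,::-1],(600,600),interpolation=cv2.INTER_CUBIC))
for n,c,uv,z in [("bottle_red","red",(325,242),.095),("bottle_white","white",(277,242),.1),("jar","green",(280,182),.053),("vial","yellow",(327,194),.036),("dish","dorange",(217,251),.022),("pink","red",(313,292),.095)]:
    b=blob(im,c,uv); print(n,np.round(plane("top",b[0],z),4),np.round(b[0],1),np.round(b[1],1))
print(tray(im,"blue",(140,236),(144,261))); print(tray(im,"orange",(400,239),(397,212)))
E
```

```text
[ 94 193 117] [224  75  68] [226 224  93]
bottle_red [ 0.4852 -0.1084] [325.5 241.5] [15. 15.]
bottle_white [ 0.4786 -0.0107] [277.  243.5] [13. 14.]
jar [ 0.6202 -0.0129] [279.3 181.8] [24.  24.7]
vial [ 0.6004 -0.1177] [327.  193.5] [15. 16.]
dish [0.4724 0.1198] [216.5 250.5] [21. 21.]
pink [ 0.3851 -0.0825] [312.5 291.5] [13. 13.]
(array([0.50354891, 0.2926918 ]), np.float64(0.2395506952626067), [np.float64(0.09809291937217879), np.float64(0.20149623061063648)])
(array([ 0.50983682, -0.27850218]), np.float64(-3.056889277751139), [np.float64(0.09985097058185594), np.float64(0.20121359896691854)])
```

View pics/crop.png

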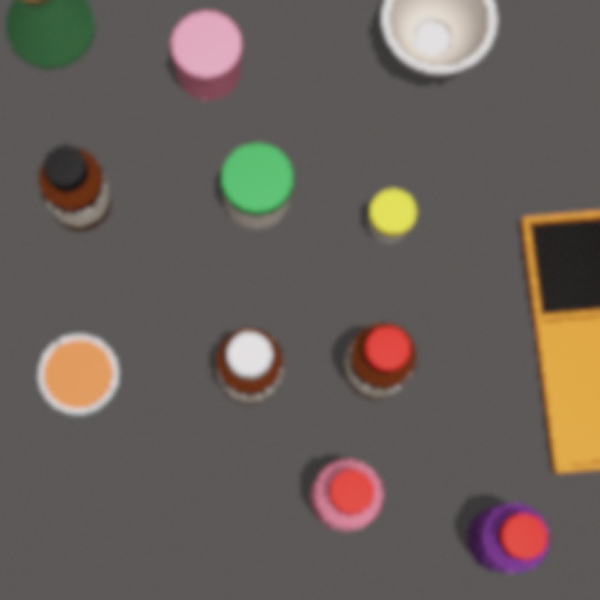

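The crop confirms the choices: the brown red-capped bottle at (385,350), clearly apart from the pink one at (350,490) and the purple one at (520,535). The green-lidded white jar is at (257,180), the vial at (393,212) and the dish at (78,373). Dish first.

```bash
cat >> h.py <<'E'
B=(np.array([.5030,.2922]),0.2396); O=(np.array([.5093,-.2780]),-3.0569)
E
python3 - <<'E'
from h import *
pick((.472,.1195),.010,np.pi/4,.090,12)
robot.move_ptp([*tp(*B,39),UP] if 0 else [*tp(*B,.039),UP],best(tp(*B,.039),.014,B[1]))
print(robot.observe()["opening"])
place(tp(*B,.039),.014,B[1],.072)
robot.move_ptp([.3,.0,.35],rot(0)) if robot.solve_ik([.3,0,.35],rot(0)) is not None else None
robot.set_joints([1.9,.276,1.505,0,1.361,-.121])
im=robot.read_camera("top"); cv2.imwrite("pics/a.png",cv2.resize(im[120:330,60:340,::-1],(800,600)))
robot.look_for("top","dish"); print([(np.round(d["xyz"],3),d["p"]) for d in robot.look_for("top","dish")][:2])
print(tp(*B,.039))
E
```

```text
held 0.0598 11.999993473291397 6.5
0.05978071002027637
placed hit True tcp z 0.014 want 0.014 12.4
[(array([0.54 , 0.293, 0.027]), 0.87)]
[0.54088589 0.30145525]
```

View pics/a.png

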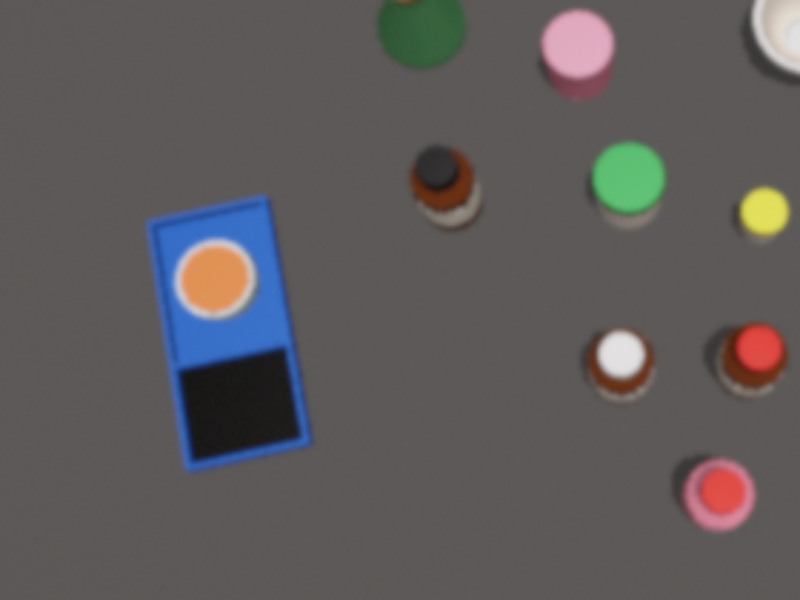

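The dish sits flat in the large blue pocket, at (215,279) in the crop. It is about 7 mm off the pocket's middle towards the left wall, inside tolerance, but it suggests a camera bias. I'll quantify that before stacking the vial.

```bash
cat >> h.py <<'E'
def wplane(uv,T,z):
    """wrist fisheye pixel -> world xy at height z; T = world_T_tool"""
    p=robot.camera_params("wrist"); K=np.array(p["mtx"]); d=np.array([(uv[0]-K[0,2])/K[0,0],(uv[1]-K[1,2])/K[1,1]]); th=np.linalg.norm(d)
    ray=np.r_[d/th*np.sin(th),np.cos(th)] if th>1e-9 else np.array([0,0,1.]); M=T@np.array(p["T_tool_cam"]); w=M[:3,:3]@ray; c=M[:3,3]
    return (c+w*(z-c[2])/w[2])[:2]
def wshot(xy,name,close=0,z=.25):
    robot.move_ptp([*xy,z],best(xy,z,close)); robot.pause(.3); o=robot.observe(); T=np.eye(4); T[:3,:3]=R.from_rotvec(o["tcp_rot"]).as_matrix(); T[:3,3]=o["tcp_pos"]
    im=robot.read_camera("wrist"); cv2.imwrite(f"pics/{name}.png",im[:,:,::-1]); return im,T
E
python3 - <<'E'
from h import *
im=robot.read_camera("top")
b=blob(im,"dorange",(135,218)); print("top",b,plane("top",b[0],.026))
im,T=wshot((.541,.301),"w1",B[1])
m=cv2.inRange(cv2.cvtColor(im,cv2.COLOR_RGB2HSV),*map(np.array,HSV["dorange"]))
n,_,s,c=cv2.connectedComponentsWithStats(m)
for i in range(1,n):
    if s[i,4]>100: print("wrist",s[i],c[i],wplane(c[i],T,.026))
E
```

```text
top ((134.5, 217.0), (20.0, 21.0), 90.0) [0.54203563 0.30173714]
wrist [ 262  163   40   38 1190] [281.31344538 181.52773109] [0.54130904 0.30190213]
wrist [285 314  33  10 249] [301.03212851 318.93574297] [0.61879405 0.10855536]
wrist [182 364  27  21 280] [195.58214286 372.16428571] [ 0.47585604 -0.05130654]
```

View pics/w1.png

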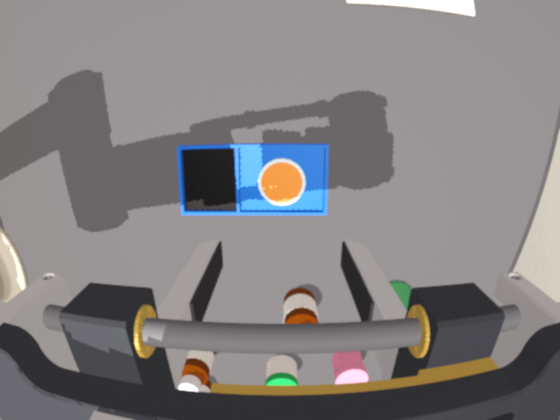

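Top and wrist cameras agree that the dish is at (0.5415, 0.3018), which is where it was put. In the wrist picture it is well centred at (281,181). Now the vial and the red bottle.

Run:
```python
from h import *
pick((.5988,-.117),.011,np.pi/4,.060,8)
place((.5415,.3018),.037,B[1],.055)
im=robot.read_camera("top")
b=blob(im,"red",(325,242)); print("red still",plane("top",b[0],.105))
pick((.4837,-.1074),.029,np.pi/4,.080,20)
place(tp(*B,-.058),.033,B[1]+np.pi/2,.070)
im,T=wshot(tp(*B,.0),"w2",B[1],.3)
for n,c,z in (("vial","yellow",.068),("red","red",.109)):
    m=cv2.inRange(cv2.cvtColor(im,cv2.COLOR_RGB2HSV),*map(np.array,HSV[c])); k,_,s,ce=cv2.connectedComponentsWithStats(m)
    for i in range(1,k):
        if s[i,4]>60: print(n,s[i],wplane(ce[i],T,z))
print(tp(*B,-.058))
```

```text
held 0.0349 7.999967336654663 25.6
placed hit True tcp z 0.0371 want 0.037 31.7
red still [ 0.48368745 -0.10738205]
held 0.0478 19.999678084859625 37.2
placed hit True tcp z 0.0331 want 0.033 43.4
vial [299 168  26  25 524] [0.54098001 0.30251708]
red [219 173  27  28 623] [0.44724177 0.2797766 ]
[0.44665689 0.27843578]
```

View pics/w2.png

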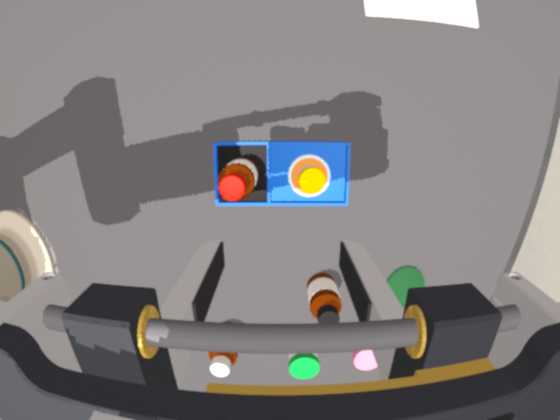

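The blue kit is right: the red-capped bottle is upright in the black pocket at (235,180), and the vial stands on the dish at (312,180), about 1 mm off its axis. Now the orange kit.

Run:
```python
from h import *
pick((.477,-.0107),.029,np.pi/4,.080,20)
place(tp(*O,-.058),.033,O[1]+np.pi/2,.070)
pick((.618,-.0129),.021,-np.pi/4,.080,15)
place(tp(*O,.039),.025,O[1],.075)
im,T=wshot(tp(*O,.0),"w3",O[1],.3)
robot.set_joints([0,-.2,1.505,0,1.8,0])
im=robot.read_camera("top"); cv2.imwrite("pics/t3.png",im[:,:,::-1])
im=robot.read_camera("scene"); cv2.imwrite("pics/s3.png",im[:,:,::-1])
print([(n,[np.round(d["xyz"],3).tolist() for d in robot.look_for("top",n)[:3]]) for n in ("bottle_white","jar","bottle_black","flask","mortar")],robot.observe()["time"],tp(*O,-.058),tp(*O,.039))
```

```text
held 0.0475 19.999729723494966 50.0
placed hit True tcp z 0.0331 want 0.033 56.4
held 0.0541 14.999910593032837 61.2
placed hit True tcp z 0.0251 want 0.025 67.2
[('bottle_white', [[0.558, -0.264, 0.081]]), ('jar', [[0.716, 0.025, 0.061], [0.467, -0.278, 0.063]]), ('bottle_black', [[0.602, 0.115, 0.08], [0.465, -0.276, 0.066]]), ('flask', [[0.746, 0.151, 0.05]]), ('mortar', [[0.762, -0.156, 0.034]])] 69.9417 [ 0.56709211 -0.2730937 ] [ 0.47043979 -0.28129907]
```

View pics/t3.png

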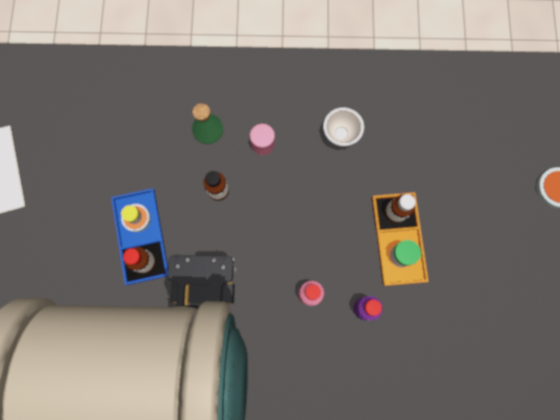

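View pics/s3.png

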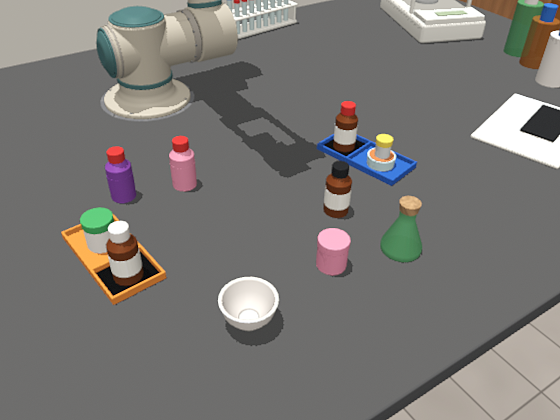

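Both kits are complete and upright. In the scene view the blue kit is at (345,130) and (382,150), the orange kit at (123,255) and (98,230), and the bystanders have not moved. Handing in.

```bash
python3 -c "
from station import robot
robot.pause(.5); print(robot.job_done())"
```

```text
the job is handed in; nothing more can be done
None
```

I made up both kits and handed the job in after about 70 s of robot time; the last pictures show everything upright in its pocket and the bystanders unmoved, but the judge's verdict was not returned.

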